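Set out the check weights for the balance

ROBOT

A 6-joint arm with a two-finger parallel gripper is mounted at the origin on a cart in front of the work surface, level with it; the furniture and walls round the work are solid. World frame = base frame: x ahead of the robot, y to its left, z up, the work surface at z = 0. Lengths are in m, angles in rad, forces in N, time in s.
With the tool pointing down it reaches from about 0.425 to 0.95 m from the base axis. Payload 3.5 kg.
Tool frame: the origin (TCP) lies at the very end of the fingers, on their centre line; the grasp point (between the pads) lies ctrl.tcp_to_grasp behind it (ctrl.tcp_to_grasp is the distance from the TCP to the grasp point, in m); z points along the fingers, y is the line along which they close (so a half turn about z gives the same grasp; the last joint's range is limited). The gripper opens to 85 mm and grips with 20 to 120 N. Pads are 22 mm wide; open, the fingers measure 114 mm over their backs; the gripper's body (76 mm by 85 mm) begins 54 mm behind the grasp point. The pads swing forward as they close: fully open they stand 13 mm farther back than shut.
Start: joints at [0.983, 0.286, 1.577, -0, 1.279, -0.15], TCP at [0.286, 0.611, 0.202] pointing down, gripper open.
Joint ranges: [-2.77, 2.77], [-0.9, 2.22], [0.21, 2.48], [-1.53, 4.67], [0.24, 2.81], [-2.84, 2.84]. Speed limits (rad/s): [2.79, 2.79, 3.14, 3.14, 3.14, 3.14].

INTERFACE

Orientations are given as a unit quaternion [x, y, z, w].
In Python, from plant import ctrl gives the robot as it stands.
- The arm moves only by the shell command python3 -m inch 'ROWS' [FORCE]. ROWS is JSON, a list of rows, each an object with "slide": the shift along the tool's x, y, z in cm, a list of three; "turn": the turn about the tool's z in rad; "grip": the finger opening in cm, from 0 to 8.54. A call has 1 to 20 rows; each row is the pose to reach, as a shift and turn from the pose commanded when the call began, along the tool's axes at that moment; what a row does not reach only later rows make up. A row lasts 1/10 s, in which the tool goes at most 50 mm and 8.59 degrees, less where a joint would pass 70% of its speed; a pose out of reach is approached as far as the arm can. A call with a gripper value outside its range is refused whole. The fingers move at their own pace and stop on an object; FORCE is the grip in N (left out, the last holds). Time passes only in rows, so rows that repeat a pose let the fingers close. It gives the time, the measured TCP pose, the force, the opening and the grip force at its end, in the units of the state.
- ctrl.get_state(): the state, without advancing time (a new reading comes with each control period).
- ctrl.read_camera(name): name is "side" or "top"; returns (picture, depth): 480x640x3 uint8, red, green, blue; 480x640 float32, m along the optical axis (not along the pixel's ray), 0 where there is no reading.
- ctrl.camera_info(name): a dict with "K" (3x3 intrinsics, pixels), "D" ([k1, k2, p1, p2, k3] as OpenCV has them; the pictures are not rectified), "camera_from_world" (4x4, takes a point from world to camera coordinates). Camera axes: x right, y down, z forward; pixel columns grow to the right and rows downward; lengths in m; the calibration is good to about 2 mm. A picture is of the moment at which its call begins. camera_info takes no time and is no camera call.
- ctrl.sign_off(): hands the job in; it is judged then, once.
The state is a dict: "time": time; "qpos": joint angles; "dq": joint speeds; "joint_efforts": joint torques, N m; "eef_pos": TCP position; "tcp_rot": TCP orientation; "contact_force": force on the tool from outside, world axes, zero at the start; "wrist_torque": the same for the moment, N m; "opening": opening from 0.0 (shut) to 1.0 (fully open); "finger_force": force on a finger pad.
Only numpy, scipy, OpenCV 4.12 (cv2) and the standard library are available. Lean on these libraries where they do the work, as an engineer would, in place of code of your own. Each camera call takes 0.05 s, during which the arm holds its last target. There are 200 camera calls.

TASK

Get the four brass weights ready for checking the balance, which is loaded smallest first: stand one weight upright in the middle of each cup of the wooden weight rail, in order of size along the row, the smallest in the cup nearest the balance and the largest in the cup farthest from it. Set each weight down gently, without dropping it or ramming it into its cup.

Things in the scene. Friction and masses are not known exactly. Their poses are not given: they have to be found in the camera images.
- weight_500_center (a point): largest of the four loose brass knob weights, 500 g, standing upright on the table at the start: plain cylinder 39 mm in diameter and 44 mm high with a waist and a 25 mm knob above it, 68 mm high in all. The point is on its axis half-way up, 34 mm above its base; z is its axis (up).
- weight_200_center (a point): second largest of the four loose brass knob weights, 200 g, standing upright on the table at the start: plain cylinder 29 mm in diameter and 32 mm high with a waist and a 18.4 mm knob above it, 50 mm high in all. The point is on its axis half-way up, 25 mm above its base; z is its axis (up).
- weight_100_center (a point): second smallest of the four loose brass knob weights, 100 g, standing upright on the table at the start: plain cylinder 23 mm in diameter and 26 mm high with a waist and a 14.7 mm knob above it, 40 mm high in all. The point is on its axis half-way up, 20 mm above its base; z is its axis (up).
- weight_50_center (a point): smallest of the four loose brass knob weights, 50 g, standing upright on the table at the start: plain cylinder 18 mm in diameter and 20 mm high with a waist and a 11.6 mm knob above it, 31.5 mm high in all. The point is on its axis half-way up, 15.75 mm above its base; z is its axis (up).
- seat_a_floor (a point): one of four identical round black cups with grey felt floors, fixed in a row on the wooden weight rail, 70 mm apart (which letter stands where in the row differs from start to start): 66 mm outside, 60 mm inside, rim 3 mm above its floor. The point is the centre of the cup's floor, 23 mm above the table; z is up.
- seat_b_floor (a point): one of four identical round black cups with grey felt floors, fixed in a row on the wooden weight rail, 70 mm apart (which letter stands where in the row differs from start to start): 66 mm outside, 60 mm inside, rim 3 mm above its floor. The point is the centre of the cup's floor, 23 mm above the table; z is up.
- seat_c_floor (a point): one of four identical round black cups with grey felt floors, fixed in a row on the wooden weight rail, 70 mm apart (which letter stands where in the row differs from start to start): 66 mm outside, 60 mm inside, rim 3 mm above its floor. The point is the centre of the cup's floor, 23 mm above the table; z is up.
- seat_d_floor (a point): one of four identical round black cups with grey felt floors, fixed in a row on the wooden weight rail, 70 mm apart (which letter stands where in the row differs from start to start): 66 mm outside, 60 mm inside, rim 3 mm above its floor. The point is the centre of the cup's floor, 23 mm above the table; z is up.
- weight_rail: the fixed pale wooden bar that carries the four cups, 296 mm long, 78 mm wide, its top 20 mm above the table. Origin at the centre of its underside, on the table; y runs along the row of cups (their centres at y = -105, -35, 35 and 105 mm), x across it, z up.
- balance: the fixed portable electronic balance, white and grey with a round steel pan and a small display, 130 mm wide (y), 170 mm deep (x), 46 mm high, beyond one end of the weight rail (left or right, differs from start to start; a blue notebook lies beyond the other). Origin under its centre, on the table; z up.

How it is judged:
At the end, for the whole second after the job is handed in: each weight stands upright (within 0.08 rad) and at rest on the floor of its cup, within 12 mm of the cup's centre along and across the rail: the 50 g in the cup at the balance's end, then 100 g, 200 g and the 500 g in the cup at the far end (((y of balance in the frame of weight_rail above 0 m and y of weight_50_center in the frame of weight_rail between 0.093 and 0.117 m and y of weight_100_center in the frame of weight_rail between 0.023 and 0.047 m and y of weight_200_center in the frame of weight_rail between -0.047 and -0.023 m and y of weight_500_center in the frame of weight_rail between -0.117 and -0.093 m) or (y of balance in the frame of weight_rail below 0 m and y of weight_50_center in the frame of weight_rail between -0.117 and -0.093 m and y of weight_100_center in the frame of weight_rail between -0.047 and -0.023 m and y of weight_200_center in the frame of weight_rail between 0.023 and 0.047 m and y of weight_500_center in the frame of weight_rail between 0.093 and 0.117 m)) and x of weight_500_center in the frame of weight_rail between -0.012 and 0.012 m and z of weight_500_center in the frame of weight_rail between 0.054 and 0.06 m and angle between each of weight_500_center, weight_200_center, weight_100_center, weight_50_center's own z axis and vertical below 0.08 rad and linear speed of each of weight_500, weight_200, weight_100, weight_50 below 0.02 m/s and x of weight_200_center in the frame of weight_rail between -0.012 and 0.012 m and z of weight_200_center in the frame of weight_rail between 0.045 and 0.051 m and x of weight_100_center in the frame of weight_rail between -0.012 and 0.012 m and z of weight_100_center in the frame of weight_rail between 0.04 and 0.046 m and x of weight_50_center in the frame of weight_rail between -0.012 and 0.012 m and z of weight_50_center in the frame of weight_rail between 0.03575 and 0.04175 m); the robot touches nothing.
It fails at once if a cup is pressed with more than 80 N (a weight rammed into it) (contact force between any of seat_a, seat_b, seat_c, seat_d and anything else above 80 N).
It fails at once if a weight is dropped into its cup: faster than 0.5 m/s within 70 mm above the cups ((linear speed of weight_500 above 0.5 m/s and z of weight_500_center in the frame of weight_rail below 0.127 m and x of weight_500_center in the frame of weight_rail between -0.035 and 0.035 m and y of weight_500_center in the frame of weight_rail between -0.14 and 0.14 m) or (linear speed of weight_200 above 0.5 m/s and z of weight_200_center in the frame of weight_rail below 0.118 m and x of weight_200_center in the frame of weight_rail between -0.035 and 0.035 m and y of weight_200_center in the frame of weight_rail between -0.14 and 0.14 m) or (linear speed of weight_100 above 0.5 m/s and z of weight_100_center in the frame of weight_rail below 0.113 m and x of weight_100_center in the frame of weight_rail between -0.035 and 0.035 m and y of weight_100_center in the frame of weight_rail between -0.14 and 0.14 m) or (linear speed of weight_50 above 0.5 m/s and z of weight_50_center in the frame of weight_rail below 0.10875 m and x of weight_50_center in the frame of weight_rail between -0.035 and 0.035 m and y of weight_50_center in the frame of weight_rail between -0.14 and 0.14 m)).
It also fails if it takes over 90 s, if anything falls off the work surface, if the arm or the gripper's body presses on something with over 40 N, if the wrist force passes 120 N, or if a joint passes its speed limit or range.

## Working session

There is one attempt and no reset: what is moved stays moved. The work goes in short steps, Python scripts to look and compute and a shell command to move; the robot and the scene stay as the last step left them, time stands still between calls to the robot, and variables do not carry over. Pictures are saved under pics/ and viewed, at most 14 in all, crops included, and the job is handed in when it is done.

```bash
mkdir -p pics; ls; python3 - <<'E'
from plant import ctrl
import cv2,numpy as np
for n in("top","side"):
    p,d=ctrl.read_camera(n); cv2.imwrite(f"pics/{n}0.png",p[:,:,::-1]); np.savez(f"pics/{n}0.npz",p=p,d=d)
    i=ctrl.camera_info(n); print(n,i)
s=ctrl.get_state();print(s,ctrl.tcp_to_grasp)
E
```

```text
pics
top {'K': array([[489.13023171,   0.        , 324.86868287],
       [  0.        , 489.13023171, 233.99904026],
       [  0.        ,   0.        ,   1.        ]]), 'D': array([-0.13538397,  0.        ,  0.        ,  0.        ,  0.        ]), 'camera_from_world': array([[ 1.95787150e-02, -9.99808284e-01,  2.62880563e-04,
         2.15440041e-02],
       [-9.94448316e-01, -1.95009416e-02, -1.03403385e-01,
         5.41170123e-01],
       [ 1.03388687e-01,  1.76308427e-03, -9.94639468e-01,
         8.97228039e-01],
       [ 0.00000000e+00,  0.00000000e+00,  0.00000000e+00,
         1.00000000e+00]])}
side {'K': array([[590.72586445,   0.        , 321.29345102],
       [  0.        , 590.72586445, 245.95405327],
       [  0.        ,   0.        ,   1.        ]]), 'D': array([-0.05056246,  0.        ,  0.        ,  0.        ,  0.        ]), 'camera_from_world': array([[ 8.20344084e-01, -5.71870004e-01,  5.31128933e-04,
        -4.26037460e-01],
       [-3.75306113e-01, -5.39074665e-01, -7.54018453e-01,
         2.74368031e-01],
       [ 4.31486854e-01,  6.18355241e-01, -6.56853021e-01,
         8.02569250e-01],
       [ 0.00000000e+00,  0.00000000e+00,  0.00000000e+00,
         1.00000000e+00]])}
{'time': 0.1, 'qpos': array([ 9.83005256e-01,  2.87145925e-01,  1.57801287e+00,  3.38969235e-05,
        1.27862395e+00, -1.49982249e-01]), 'dq': array([-0.00075903, -0.00361953, -0.00367756,  0.00061202,  0.00018686,
        0.00020781]), 'joint_efforts': array([ 9.16107201e-04, -4.07297623e+01, -2.93700331e+01, -1.13219260e-04,
        3.42035979e-03, -2.88356475e-06]), 'eef_pos': array([0.28575701, 0.61080617, 0.20034927]), 'tcp_rot': array([ 2.17164962e-01,  9.76134304e-01, -1.01553261e-03, -4.09982538e-04]), 'contact_force': array([-0.78798839,  0.21356013, -0.16618111]), 'wrist_torque': array([-0.00647302,  0.03229449, -0.05805067]), 'finger_force': 0.0, 'opening': 0.9991198889518932} 0.0187
```

View pics/top0.png

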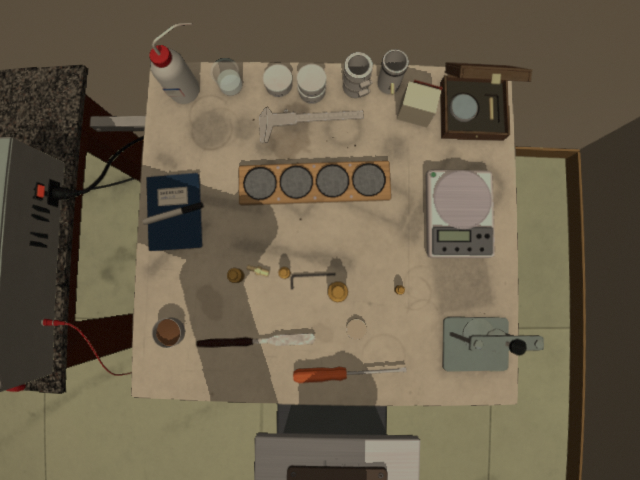

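View pics/side0.png

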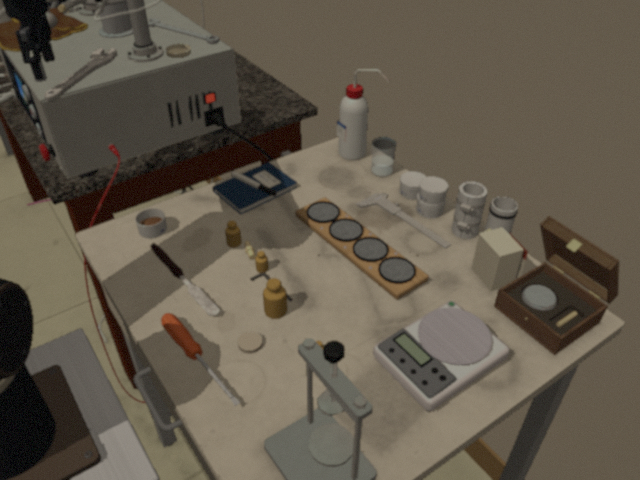

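The top view shows the balance on the right (462,212), and the notebook on the left. The cups are at about (261,183), (297,182), (333,181) and (369,179). The weights are 500 g (338,291), 200 g (235,274), 100 g (285,272) and 50 g (399,290). A hex key lies by the 100 and 500, an eraser by the 200 and 100.

```bash
cat > h.py <<'E'
import numpy as np,cv2
from plant import ctrl
def ray(name,uv,z):
    i=ctrl.camera_info(name);T=i["camera_from_world"];R=T[:3,:3];c=-R.T@T[:3,3]
    n=cv2.undistortPoints(np.array(uv,float).reshape(-1,1,2),i["K"],np.array(i["D"])).reshape(-1,2)
    d=np.c_[n,np.ones(len(n))]@R
    return c+d*((z-c[2])/d[:,2])[:,None]
def cloud(name,d):
    i=ctrl.camera_info(name);T=i["camera_from_world"]
    v,u=np.mgrid[:480,:640];n=cv2.undistortPoints(np.stack([u,v],-1).reshape(-1,1,2).astype(float),i["K"],np.array(i["D"])).reshape(480,640,2)
    P=np.dstack([n,np.ones((480,640))])*d[...,None]
    return (P-T[:3,3])@T[:3,:3]
E
python3 - <<'E'
from h import *
f=np.load("pics/top0.npz");p,d=f["p"],f["d"];C=cloud("top",d)
hsv=cv2.cvtColor(p,cv2.COLOR_RGB2HSV)
W={500:(338,291,.068,.0195,.044),200:(235,274,.05,.0145,.032),100:(285,272,.04,.0115,.026),50:(399,290,.0315,.009,.02)}
for k,(u,v,h,r,hb) in W.items():
    w=14 if k==500 else 9
    sl=np.s_[v-w:v+w+1,u-w:u+w+1]
    c=C[sl].reshape(-1,3)
    m=c[:,2]>.8*h; a=c[m].mean(0) if m.any() else None
    m2=(hsv[sl][...,1]>140)&(hsv[sl][...,0]<28)
    n,l,st,ce=cv2.connectedComponentsWithStats(m2.astype(np.uint8)); j=1+np.argmax(st[1:,4])
    x,y,ww,hh=st[j][:4]; bc=(u-w+x+(ww-1)/2,v-w+y+(hh-1)/2)
    m3=m2.ravel()&(c[:,2]>.3*h)
    print(k,"knob",a,m.sum(),"max",c[:,2].max(),"blob",bc,ww,hh,ray("top",[bc],hb)[0],c[m3].mean(0),m3.sum())
g=p.max(2)<75
sub=np.zeros_like(g);sub[160:205,238:392]=g[160:205,238:392]
cs,_=cv2.findContours(sub.astype(np.uint8),cv2.RETR_EXTERNAL,cv2.CHAIN_APPROX_NONE)
pts=[]
for q in cs:
    if cv2.contourArea(q)>300:
        e=cv2.fitEllipse(q);P=ray("top",[e[0]],.026)[0];pts.append(P);print(e,P)
print(np.linalg.norm(np.diff(pts,axis=0),axis=1))
E
python3 - <<'E'
import cv2
p=cv2.imread("pics/top0.png")[155:325,215:415]
cv2.imwrite("pics/c0.png",cv2.resize(p,None,fx=3.5,fy=3.5,interpolation=2))
E
```

```text
500 knob [0.43406682 0.00806319 0.08477543] 154 max 0.9483715781346154 blob (np.float64(337.5), np.float64(291.5)) 20 20 [0.43308757 0.00679391 0.044     ] [0.43338053 0.00744876 0.057466  ] 308
200 knob [0.45986712 0.19840092 0.06031682] 82 max 0.9483715781346154 blob (np.float64(235.0), np.float64(274.5)) 17 14 [0.46047916 0.19935748 0.032     ] [0.45953364 0.19783371 0.04052423] 179
100 knob [0.46584884 0.10298949 0.11099367] 51 max 0.9483715781346154 blob (np.float64(284.0), np.float64(272.0)) 11 11 [0.46738294 0.10771783 0.026     ] [0.46621931 0.10556318 0.05205462] 97
50 knob [ 0.43893483 -0.11200106  0.03042437] 33 max 0.03403695460735929 blob (np.float64(399.0), np.float64(289.5)) 9 8 [ 0.43850135 -0.11038334  0.02      ] [ 0.43841055 -0.10975156  0.02633861] 61
((259.47418212890625, 183.01878356933594), (31.86038589477539, 33.17660140991211), 29.381885528564453) [0.63699777 0.15988706 0.026     ]
((295.832763671875, 181.50698852539062), (32.15208053588867, 32.43401336669922), 70.6113510131836) [0.64113731 0.08990552 0.026     ]
((332.1270446777344, 180.2470703125), (32.174278259277344, 32.324501037597656), 18.77240753173828) [0.64492844 0.0202378  0.026     ]
((368.4559326171875, 179.06784057617188), (32.11251449584961, 32.77877426147461), 122.44039916992188) [ 0.64872672 -0.04961017  0.026     ]
[0.07010387 0.06977079 0.06995117]
```

View pics/c0.png

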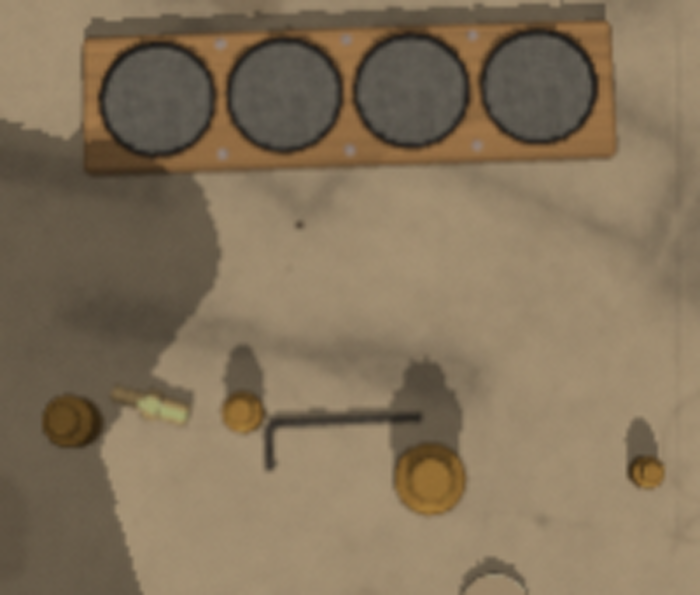

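The crop confirms that all four weights stand upright on their own; the hex key is about 14 mm from the 100 g. I'll close the fingers across the rail (tool y = rail x) and start with the 200 g.

```bash
cat >> h.py <<'E'
from scipy.spatial.transform import Rotation as Ro
import sys
# measured rail row (0.056 rad)
T={"w500":(.4335,.0072),"w200":(.4600,.1986),"w100":(.4665,.1070),"w50":(.4386,-.1105),
"c500":(.6370,.1599),"c200":(.6409,.0900),"c100":(.6448,.0202),"c50":(.6487,-.0496)}
def go(name,z):
    s=ctrl.get_state();R=Ro.from_quat(s["tcp_rot"]).as_matrix()
    t=np.array([*T[name],z]) if isinstance(name,str) else np.array(name)
    a=np.arctan2(R[1,1],R[0,1])
    print("t%.2f"%s["time"],s["eef_pos"].round(4),"slide cm",(R.T@(t-s["eef_pos"])*100).round(2),"turn",round(a-.056,3),"op",round(s["opening"],3),"tilt",R[:2,2].round(4))
if __name__=="__main__": go(sys.argv[1],float(sys.argv[2]))
E
python3 h.py w200 .12
```

```text
t0.10 [0.2858 0.6108 0.2003] slide cm [-33.26 -29.93   8.09] turn 1.077 op 0.999 tilt [-0.0012 -0.0018]
```

```bash
python3 -m inch '[{"slide":[-33.3,-29.9,8.1],"turn":1.077,"grip":7},{"slide":[-33.3,-29.9,8.1],"turn":1.077,"grip":7},{"slide":[-33.3,-29.9,8.1],"turn":1.077,"grip":7},{"slide":[-33.3,-29.9,8.1],"turn":1.077,"grip":7},{"slide":[-33.3,-29.9,8.1],"turn":1.077,"grip":7},{"slide":[-33.3,-29.9,8.1],"turn":1.077,"grip":7},{"slide":[-33.3,-29.9,8.1],"turn":1.077,"grip":7},{"slide":[-33.3,-29.9,8.1],"turn":1.077,"grip":7},{"slide":[-33.3,-29.9,8.1],"turn":1.077,"grip":7},{"slide":[-33.3,-29.9,8.1],"turn":1.077,"grip":7},{"slide":[-33.3,-29.9,8.1],"turn":1.077,"grip":7},{"slide":[-33.3,-29.9,8.1],"turn":1.077,"grip":7},{"slide":[-33.3,-29.9,8.1],"turn":1.077,"grip":7}]' 30; python3 h.py w200 .009
```

```text
time: 1.4
eef_pos: [0.4605, 0.2007, 0.1209]
tcp_rot: [0.686, 0.727, 0.0, -0.0]
contact_force: [0.0, 0.9, -0.0]
opening: 0.817
finger_force: 0.0
t1.40 [0.4605 0.2007 0.1209] slide cm [-0.21 -0.07 11.19] turn 0.002 op 0.817 tilt [0.0002 0.0003]
```

```bash
python3 -m inch '[{"slide":[0,0,4],"turn":0,"grip":6},{"slide":[0,0,7],"turn":0,"grip":6},{"slide":[0,0,7],"turn":0,"grip":6},{"slide":[0,0,7],"turn":0,"grip":6}]'; python3 h.py w200 .009
```

```text
time: 1.8
eef_pos: [0.4606, 0.2004, 0.0509]
tcp_rot: [0.686, 0.727, -0.0, -0.0]
contact_force: [0.1, 0.3, -0.4]
opening: 0.702
finger_force: 0.0
t1.80 [0.4606 0.2004 0.0509] slide cm [-0.17 -0.06  4.19] turn 0.002 op 0.702 tilt [-0.0007 -0.0001]
```

```bash
python3 -m inch '[{"slide":[-0.2,-0.1,2],"turn":0,"grip":6},{"slide":[-0.2,-0.1,4.2],"turn":0,"grip":6},{"slide":[-0.2,-0.1,4.2],"turn":0,"grip":6},{"slide":[-0.2,-0.1,4.2],"turn":0,"grip":2},{"slide":[-0.2,-0.1,4.2],"turn":0,"grip":2},{"slide":[-0.2,-0.1,4.2],"turn":0,"grip":2},{"slide":[-0.2,-0.1,4.2],"turn":0,"grip":2},{"slide":[-0.2,-0.1,4.2],"turn":0,"grip":2},{"slide":[-0.2,-0.1,4.2],"turn":0,"grip":2},{"slide":[-0.2,-0.1,4.2],"turn":0,"grip":2}]' 30; python3 h.py c200 .1
```

```text
time: 2.8
eef_pos: [0.46, 0.1973, 0.0087]
tcp_rot: [0.687, 0.727, -0.0, -0.0]
contact_force: [-0.9, 0.6, -0.4]
opening: 0.235
finger_force: 0.3
t2.80 [0.46   0.1973 0.0087] slide cm [-11.73  17.46  -9.14] turn -0.0 op 0.235 tilt [-0.0001  0.    ]
```

```bash
cat > snap.py <<'E'
from h import *
n,x,y,w,h,f,o=sys.argv[1:];x,y,w,h=map(int,(x,y,w,h))
p,d=ctrl.read_camera(n);np.savez(f"pics/{o}.npz",p=p,d=d)
cv2.imwrite(f"pics/{o}.png",cv2.resize(p[y:y+h,x:x+w,::-1],None,fx=float(f),fy=float(f),interpolation=2))
E
python3 snap.py side 170 180 160 140 4 s1
```

```text
(no output)
```

View pics/s1.png

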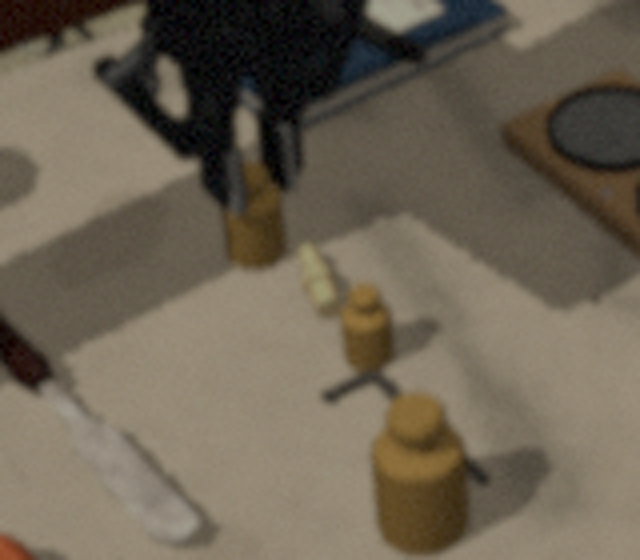

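```bash
python3 - <<'E'
from h import *
i=ctrl.camera_info("side");T_=i["camera_from_world"]
for P in [(.46,.1986,0),(.46,.1986,.032),(.46,.1986,.05),(.46,.1973,.0087),(.46,.1973,.0274),(.447,.1973,.0087),(.447,.1973,.03),(.473,.1973,.0087),(.473,.1973,.03)]:
    r=cv2.Rodrigues(T_[:3,:3])[0];q=cv2.projectPoints(np.array([P]),r,T_[:3,3],i["K"],np.array(i["D"]))[0].ravel()
    print(P,(q-[170,180])*4)
f=np.load("pics/s1.npz");C=cloud("side",f["d"])
for u,v in [(235,205),(232,195),(285,182),(255,250),(262,190),(225,150)]:
    print((u,v),C[180+v//4,170+u//4].round(4))
E
```

```text
(0.46, 0.1986, 0) [264.39901015 252.61543249]
(0.46, 0.1986, 0.032) [257.96663696 200.764202  ]
(0.46, 0.1986, 0.05) [254.24792259 170.72558631]
(0.46, 0.1973, 0.0087) [263.99343922 240.17260237]
(0.46, 0.1973, 0.0274) [260.23780083 209.79439236]
(0.447, 0.1973, 0.0087) [239.68539957 250.41426857]
(0.447, 0.1973, 0.03) [235.07012662 215.71716099]
(0.473, 0.1973, 0.0087) [288.06993986 230.03059013]
(0.473, 0.1973, 0.03) [284.1110539  195.41872019]
(235, 205) [0.4437 0.1915 0.0426]
(232, 195) [0.4436 0.1893 0.0512]
(285, 182) [0.4677 0.1841 0.0505]
(255, 250) [0.4512 0.1922 0.0117]
(262, 190) [0.462  0.199  0.0385]
(225, 150) [0.4416 0.187  0.0792]
```

```bash
python3 - <<'E'
from h import *
i=ctrl.camera_info("side");T_=i["camera_from_world"];r=cv2.Rodrigues(T_[:3,:3])[0]
# tool y at start=(.424,.906)
c=np.array([.2858,.6108,.2003]);y=np.array([.424,.906,0])
for P in [c+.045*y,c-.045*y,c+.045*y+[0,0,.013],c-.045*y+[0,0,.013],c-.045*y+[0,0,.035]]:
    print(P,cv2.projectPoints(P[None],r,T_[:3,3],i["K"],np.array(i["D"]))[0].ravel())
a=cv2.imread("pics/side0.png")[0:110,0:110];b=np.load("pics/s1.npz")["p"][185:255,205:255,::-1]
cv2.imwrite("pics/g.png",np.hstack([cv2.resize(a,(500,500),interpolation=2),cv2.resize(b,(300,500),interpolation=2)]))
E
```

```text
[0.30488 0.65157 0.2003 ] [56.44355703 80.63710139]
[0.26672 0.57003 0.2003 ] [ 48.63453894 100.67617262]
[0.30488 0.65157 0.2133 ] [54.67873963 74.76815368]
[0.26672 0.57003 0.2133 ] [46.70034191 94.59473782]
[0.26672 0.57003 0.2353 ] [43.37228889 84.10876803]
```

View pics/g.png

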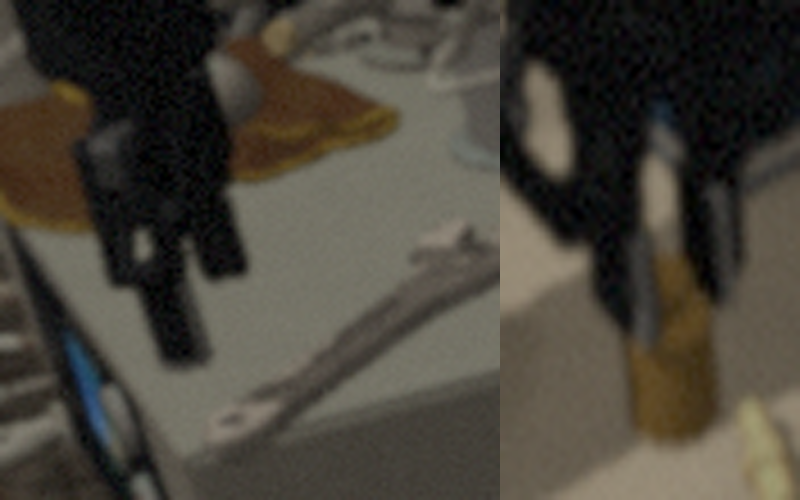

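The close-up shows the fingertips on the knob, about 25 mm higher than the reported TCP, and the start picture shows a similar offset. The fitted fingers are evidently shorter than the TCP model, so I'll reopen and go 2 cm lower while watching the force.

```bash
python3 -m inch '[{"slide":[0.1,0,0],"turn":0,"grip":5},{"slide":[0.1,0,0],"turn":0,"grip":5},{"slide":[0.1,0,0],"turn":0,"grip":5},{"slide":[0.1,0,1],"turn":0,"grip":5},{"slide":[0.1,0,2],"turn":0,"grip":5},{"slide":[0.1,0,2],"turn":0,"grip":2.4},{"slide":[0.1,0,2],"turn":0,"grip":2.4},{"slide":[0.1,0,2],"turn":0,"grip":2.4},{"slide":[0.1,0,2],"turn":0,"grip":2.4},{"slide":[0.1,0,2],"turn":0,"grip":2.4},{"slide":[0.1,0,2],"turn":0,"grip":2.4}]' 30; python3 snap.py side 170 180 160 140 4 s2; python3 h.py c200 .1
```

```text
time: 3.95
eef_pos: [0.46, 0.1983, -0.0113]
tcp_rot: [0.687, 0.727, 0.0, 0.0]
contact_force: [-0.2, 0.1, -2.6]
opening: 0.322
finger_force: 30.2
t4.00 [ 0.46    0.1983 -0.0113] slide cm [-11.83  17.45 -11.13] turn 0.0 op 0.323 tilt [0.0001 0.    ]
```

View pics/s2.png

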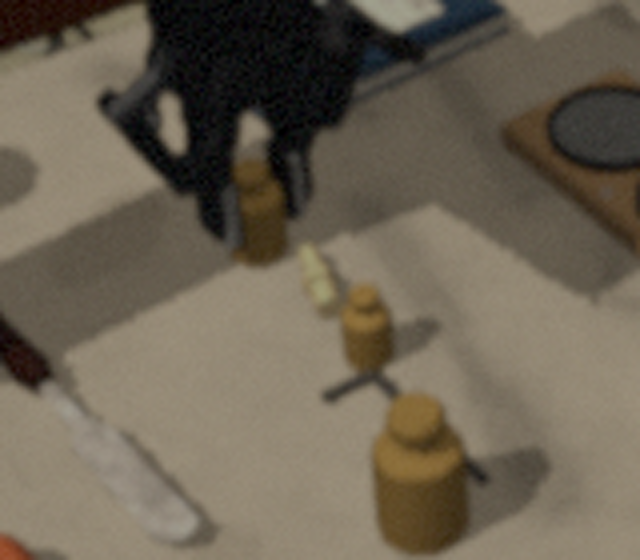

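The weight is gripped on its body (30 N). Now lift and carry it to above the 200 cup (second from the notebook end).

```bash
python3 -m inch '[{"slide":[0,0,-2],"turn":0,"grip":2.4},{"slide":[0,0,-5],"turn":0,"grip":2.4},{"slide":[0,0,-8.5],"turn":0,"grip":2.4},{"slide":[-1.5,2.2,-9.5],"turn":0,"grip":2.4},{"slide":[-3.5,5.2,-9.5],"turn":0,"grip":2.4},{"slide":[-5.5,8.1,-9.5],"turn":0,"grip":2.4},{"slide":[-7.5,11,-9.5],"turn":0,"grip":2.4},{"slide":[-9.5,14,-9.5],"turn":0,"grip":2.4},{"slide":[-11,16.2,-9.5],"turn":0,"grip":2.4},{"slide":[-11.8,17.4,-9.5],"turn":0,"grip":2.4},{"slide":[-11.8,17.4,-9.5],"turn":0,"grip":2.4},{"slide":[-11.8,17.4,-9.5],"turn":0,"grip":2.4}]' 40; python3 snap.py side 250 130 200 175 4 s3; python3 h.py c200 .0127
```

```text
time: 5.2
eef_pos: [0.6392, 0.0908, 0.0831]
tcp_rot: [0.687, 0.727, -0.001, -0.001]
contact_force: [-0.8, 0.2, -1.2]
opening: 0.318
finger_force: 42.2
t5.25 [0.6389 0.0911 0.0831] slide cm [-0.12  0.21  7.04] turn 0.001 op 0.316 tilt [-0.002   0.0004]
```

View pics/s3.png

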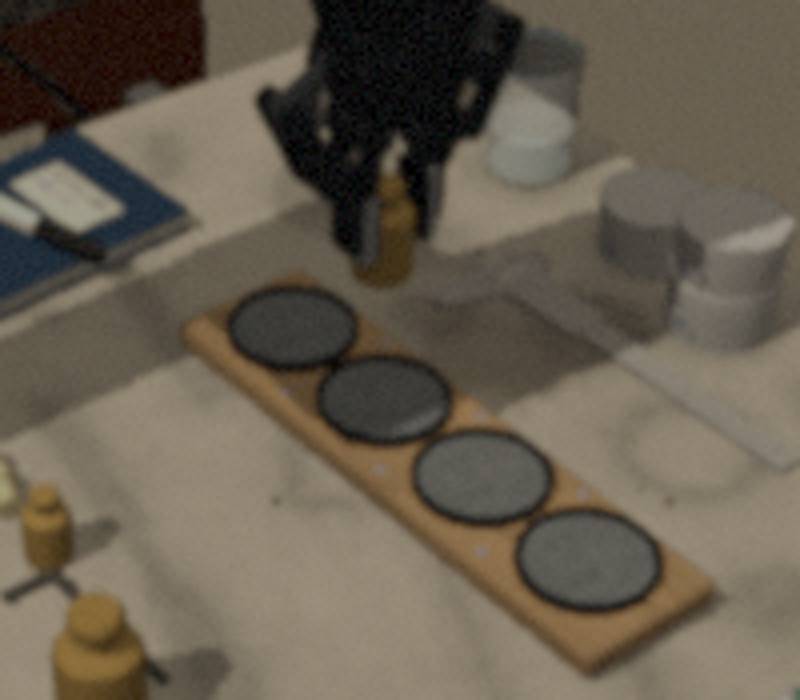

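```bash
python3 -m inch '[{"slide":[-0.1,0.1,1.5],"turn":0,"grip":2.4},{"slide":[-0.1,0.1,3],"turn":0,"grip":2.4},{"slide":[-0.1,0.1,4.5],"turn":0,"grip":2.4},{"slide":[-0.1,0.1,6],"turn":0,"grip":2.4},{"slide":[-0.1,0.1,6.6],"turn":0,"grip":2.4},{"slide":[-0.1,0.1,6.9],"turn":0,"grip":2.4},{"slide":[-0.1,0.1,7],"turn":0,"grip":2.4},{"slide":[-0.1,0.1,7],"turn":0,"grip":2.4}]'; python3 h.py c200 .0117
```

```text
time: 6.05
eef_pos: [0.642, 0.0893, 0.0142]
tcp_rot: [0.687, 0.727, 0.0, 0.0]
contact_force: [0.8, -0.0, -2.3]
opening: 0.314
finger_force: 42.2
t6.05 [0.642  0.0893 0.0142] slide cm [ 0.08 -0.11  0.25] turn -0.0 op 0.314 tilt [ 0.0011 -0.    ]
```

```bash
python3 -m inch '[{"slide":[0.1,-0.1,0.1],"turn":0,"grip":2.4},{"slide":[0.1,-0.1,0.2],"turn":0,"grip":2.4},{"slide":[0.1,-0.1,0.25],"turn":0,"grip":2.4},{"slide":[0.1,-0.1,0.25],"turn":0,"grip":2.4}]'; python3 h.py c200 .0117
```

```text
time: 6.45
eef_pos: [0.6404, 0.0902, 0.0112]
tcp_rot: [0.687, 0.727, 0.0, 0.0]
contact_force: [0.6, 0.2, -1.8]
opening: 0.314
finger_force: 42.2
t6.45 [0.6404 0.0902 0.0112] slide cm [-0.03  0.05 -0.05] turn 0.0 op 0.314 tilt [0.0001 0.    ]
```

```bash
python3 -m inch '[{"slide":[0,0,0.1],"turn":0,"grip":2.4},{"slide":[0,0,0.15],"turn":0,"grip":2.4},{"slide":[0,0,0.15],"turn":0,"grip":2.4}]'; python3 h.py c200 .0117
```

```text
time: 6.75
eef_pos: [0.6405, 0.0902, 0.0101]
tcp_rot: [0.687, 0.727, 0.0, 0.0]
contact_force: [-1.1, 0.2, 0.5]
opening: 0.313
finger_force: 42.4
t6.75 [0.6405 0.0902 0.0101] slide cm [-0.03  0.04 -0.16] turn 0.0 op 0.313 tilt [ 0.0001 -0.    ]
```

```bash
python3 -m inch '[{"slide":[0,0,0],"turn":0,"grip":4.2},{"slide":[0,0,0],"turn":0,"grip":4.2},{"slide":[0,0,0],"turn":0,"grip":4.2},{"slide":[0,0,-2],"turn":0,"grip":4.2},{"slide":[0,0,-5],"turn":0,"grip":4.2},{"slide":[0,0,-9],"turn":0,"grip":4.2},{"slide":[0.4,-2.5,-10],"turn":0,"grip":5},{"slide":[2.6,-17.3,-8],"turn":0,"grip":5},{"slide":[2.6,-17.3,-7],"turn":0,"grip":5},{"slide":[2.6,-17.3,-6],"turn":0,"grip":5},{"slide":[2.6,-17.3,-5],"turn":0,"grip":5},{"slide":[2.6,-17.3,-5],"turn":0,"grip":5},{"slide":[2.6,-17.3,-5],"turn":0,"grip":5}]'; python3 h.py w100 -.014;python3 snap.py top 215 155 200 170 3.5 t1
```

```text
time: 8.05
eef_pos: [0.4684, 0.1064, 0.0609]
tcp_rot: [0.687, 0.727, 0.001, 0.001]
contact_force: [0.8, 1.1, 0.6]
opening: 0.583
finger_force: 0.0
t8.05 [0.4684 0.1064 0.0609] slide cm [ 0.07 -0.21  7.49] turn -0.0 op 0.583 tilt [ 0.0032 -0.    ]
```

View pics/t1.png

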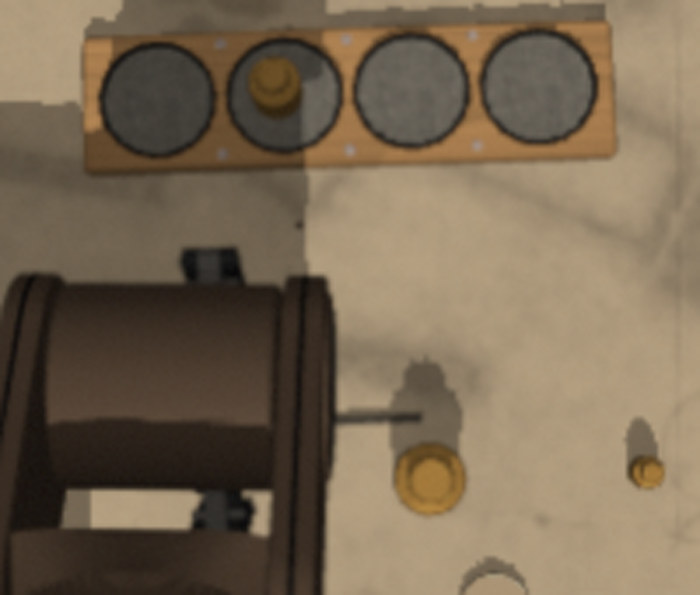

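The 200 g stands upright in cup 2, but slightly toward the upper left of centre (body about (275,90), cup (285,96) in the crop). I'll measure the offset.

```bash
cat > meas.py <<'E'
from h import *
# brass blobs inside the cup row: body-top disc centre & knob, offset from cup centre in rail frame
def meas(o,k,hb,h,r):
    f=np.load(f"pics/{o}.npz");C=cloud("top",cv2.medianBlur(f["d"],3));p=f["p"];hsv=cv2.cvtColor(p,cv2.COLOR_RGB2HSV)
    m=(hsv[...,1]>110)&(hsv[...,0]<28)&(np.hypot(C[...,0]-T["c"+k][0],C[...,1]-T["c"+k][1])<.028)
    Y=np.array([-.056,.998]);X=np.array([.998,.056]);c=np.array(T["c"+k])
    for nm,z0,z1 in(("body",.023+.4*hb,.023+hb+.005),("knob",.023+h-.012,.023+h+.01)):
        q=C[m&(C[...,2]>z0)&(C[...,2]<z1)][:,:2]
        if len(q): print(k,nm,len(q),"rail x,y mm",((q.mean(0)-c)@X*1000).round(1),((q.mean(0)-c)@Y*1000).round(1))
    v,u=np.nonzero(m);bc=((u.min()+u.max())/2,(v.min()+v.max())/2)
    P=ray("top",[bc],.023+.6*h)[0][:2]-c;print(" blob",bc,u.ptp() if hasattr(u,"ptp") else np.ptp(u),np.ptp(v),(P@X*1000).round(1),(P@Y*1000).round(1))
D={"500":(.044,.068,.0195),"200":(.032,.05,.0145),"100":(.026,.04,.0115),"50":(.02,.0315,.009)}
for k in sys.argv[2:]: meas(sys.argv[1],k,*D[k])
E
python3 meas.py t1 200
```

```text
200 body 116 rail x,y mm -4.6 2.4
200 knob 78 rail x,y mm -0.5 4.2
 blob (np.float64(293.0), np.float64(179.5)) 14 17 -1.6 3.7
```

It is within about 5 mm, so I'll leave it. Next, grasp the 100 g.

```bash
python3 -m inch '[{"slide":[0,-0.1,2],"turn":0,"grip":5},{"slide":[0,-0.1,4.5],"turn":0,"grip":5},{"slide":[0,-0.1,6.5],"turn":0,"grip":5},{"slide":[0,-0.1,7.4],"turn":0,"grip":5},{"slide":[0,-0.1,7.4],"turn":0,"grip":4},{"slide":[0,-0.1,7.4],"turn":0,"grip":1.8},{"slide":[0,-0.1,7.4],"turn":0,"grip":1.8},{"slide":[0,-0.1,7.4],"turn":0,"grip":1.8},{"slide":[0,-0.1,7.4],"turn":0,"grip":1.8},{"slide":[0,-0.1,7.4],"turn":0,"grip":1.8},{"slide":[0,-0.1,7.4],"turn":0,"grip":1.8},{"slide":[0,-0.1,7.4],"turn":0,"grip":1.8}]' 30; python3 h.py c100 .06
```

```text
time: 9.3
eef_pos: [0.4669, 0.1064, -0.013]
tcp_rot: [0.687, 0.727, 0.001, 0.001]
contact_force: [0.8, -0.5, 5.8]
opening: 0.253
finger_force: 30.0
t9.30 [ 0.4669  0.1064 -0.013 ] slide cm [-9.61 17.31 -7.24] turn 0.0 op 0.253 tilt [ 0.0035 -0.    ]
```

```bash
python3 -m inch '[{"slide":[0,0,-2],"turn":0,"grip":1.8},{"slide":[0,0,-5],"turn":0,"grip":1.8},{"slide":[0,0,-8],"turn":0,"grip":1.8},{"slide":[-1,1.8,-9.3],"turn":0,"grip":1.8},{"slide":[-2.5,4.5,-9.3],"turn":0,"grip":1.8},{"slide":[-4.2,7.6,-9.3],"turn":0,"grip":1.8},{"slide":[-5.9,10.7,-9.3],"turn":0,"grip":1.8},{"slide":[-7.6,13.7,-9.3],"turn":0,"grip":1.8},{"slide":[-8.8,15.8,-9.3],"turn":0,"grip":1.8},{"slide":[-9.6,17.3,-9.3],"turn":0,"grip":1.8},{"slide":[-9.6,17.3,-9.3],"turn":0,"grip":1.8},{"slide":[-9.6,17.3,-9.3],"turn":0,"grip":1.8}]' 35; python3 h.py c100 .010;python3 snap.py side 250 130 200 175 4 s4
```

```text
time: 10.5
eef_pos: [0.6418, 0.0206, 0.0772]
tcp_rot: [0.687, 0.727, -0.001, -0.002]
contact_force: [-0.7, 0.5, -0.4]
opening: 0.246
finger_force: 34.4
t10.50 [0.6418 0.0206 0.0772] slide cm [-0.06  0.32  6.72] turn -0.0 op 0.246 tilt [-0.0035  0.0007]
```

View pics/s4.png

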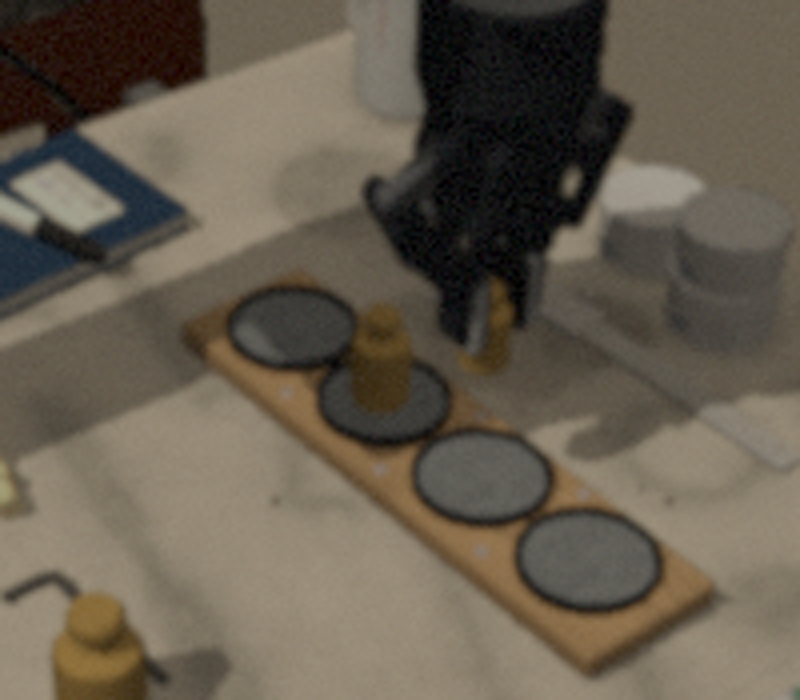

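The 100 g is held upright above cup 3, and the 200 g stands well in cup 2. Lowering.

```bash
python3 -m inch '[{"slide":[-0.1,0.2,1.5],"turn":0,"grip":1.8},{"slide":[-0.1,0.2,3],"turn":0,"grip":1.8},{"slide":[-0.1,0.2,4.5],"turn":0,"grip":1.8},{"slide":[-0.1,0.2,5.8],"turn":0,"grip":1.8},{"slide":[-0.1,0.2,6.3],"turn":0,"grip":1.8},{"slide":[-0.1,0.2,6.5],"turn":0,"grip":1.8},{"slide":[-0.1,0.2,6.6],"turn":0,"grip":1.8},{"slide":[-0.1,0.2,6.6],"turn":0,"grip":1.8}]'; python3 h.py c100 .010
```

```text
time: 11.35
eef_pos: [0.6459, 0.0193, 0.0133]
tcp_rot: [0.687, 0.727, 0.0, 0.001]
contact_force: [0.2, 0.5, -1.0]
opening: 0.241
finger_force: 34.4
t11.35 [0.6459 0.0193 0.0133] slide cm [ 0.09 -0.11  0.33] turn -0.0 op 0.241 tilt [ 0.0012 -0.0001]
```

```bash
python3 -m inch '[{"slide":[0.1,-0.1,0.1],"turn":0,"grip":1.8},{"slide":[0.1,-0.1,0.2],"turn":0,"grip":1.8},{"slide":[0.1,-0.1,0.3],"turn":0,"grip":1.8},{"slide":[0.1,-0.1,0.35],"turn":0,"grip":1.8},{"slide":[0.1,-0.1,0.35],"turn":0,"grip":1.8}]'; python3 h.py c100 .010
```

```text
time: 11.85
eef_pos: [0.6444, 0.0203, 0.0097]
tcp_rot: [0.687, 0.727, 0.0, 0.0]
contact_force: [-1.3, 0.5, 2.1]
opening: 0.24
finger_force: 34.7
t11.85 [0.6444 0.0203 0.0097] slide cm [-0.01  0.04 -0.03] turn 0.0 op 0.24 tilt [ 0.0001 -0.    ]
```

```bash
python3 -m inch '[{"slide":[0,0,0],"turn":0,"grip":3.6},{"slide":[0,0,0],"turn":0,"grip":3.6},{"slide":[0,0,0],"turn":0,"grip":3.6},{"slide":[0,0,-2],"turn":0,"grip":3.6},{"slide":[0,0,-5],"turn":0,"grip":3.6},{"slide":[0,0,-9],"turn":0,"grip":3.6},{"slide":[-1.2,-2,-10],"turn":0,"grip":4.5},{"slide":[-11.9,-21.3,-8],"turn":0,"grip":4.5},{"slide":[-11.9,-21.3,-7],"turn":0,"grip":4.5},{"slide":[-11.9,-21.3,-5],"turn":0,"grip":4.5},{"slide":[-11.9,-21.3,-4],"turn":0,"grip":4.5},{"slide":[-11.9,-21.3,-4],"turn":0,"grip":4.5},{"slide":[-11.9,-21.3,-4],"turn":0,"grip":4.5},{"slide":[-11.9,-21.3,-4],"turn":0,"grip":4.5}]'; python3 h.py w50 -.015
```

```text
time: 13.25
eef_pos: [0.4383, -0.1107, 0.0493]
tcp_rot: [0.688, 0.726, 0.0, 0.0]
contact_force: [-0.1, -0.2, 0.7]
opening: 0.53
finger_force: 0.0
t13.25 [ 0.4383 -0.1107  0.0493] slide cm [0.02 0.02 6.43] turn -0.001 op 0.53 tilt [ 0.0008 -0.0001]
```

```bash
python3 -m inch '[{"slide":[0,0,2],"turn":0,"grip":4.5},{"slide":[0,0,4],"turn":0,"grip":4.5},{"slide":[0,0,5.5],"turn":0,"grip":4.5},{"slide":[0,0,6.4],"turn":0,"grip":4.5},{"slide":[0,0,6.4],"turn":0,"grip":3},{"slide":[0,0,6.4],"turn":0,"grip":1.3},{"slide":[0,0,6.4],"turn":0,"grip":1.3},{"slide":[0,0,6.4],"turn":0,"grip":1.3},{"slide":[0,0,6.4],"turn":0,"grip":1.3},{"slide":[0,0,6.4],"turn":0,"grip":1.3},{"slide":[0,0,6.4],"turn":0,"grip":1.3},{"slide":[0,0,6.4],"turn":0,"grip":1.3}]' 25; python3 h.py c50 .06
```

```text
time: 14.45
eef_pos: [0.4389, -0.1107, -0.0142]
tcp_rot: [0.687, 0.727, 0.0, 0.001]
contact_force: [0.4, 0.3, 3.0]
opening: 0.187
finger_force: 24.8
t14.45 [ 0.4389 -0.1107 -0.0142] slide cm [ 4.93 21.3  -7.4 ] turn -0.0 op 0.187 tilt [ 0.0014 -0.0006]
```

```bash
python3 -m inch '[{"slide":[0,0,-2],"turn":0,"grip":1.3},{"slide":[0,0,-5],"turn":0,"grip":1.3},{"slide":[0,0,-8],"turn":0,"grip":1.3},{"slide":[0.5,2.2,-9.3],"turn":0,"grip":1.3},{"slide":[1.3,5.6,-9.3],"turn":0,"grip":1.3},{"slide":[2.1,9,-9.3],"turn":0,"grip":1.3},{"slide":[2.9,12.4,-9.3],"turn":0,"grip":1.3},{"slide":[3.7,15.9,-9.3],"turn":0,"grip":1.3},{"slide":[4.4,19,-9.3],"turn":0,"grip":1.3},{"slide":[4.9,21,-9.3],"turn":0,"grip":1.3},{"slide":[4.9,21.3,-9.3],"turn":0,"grip":1.3},{"slide":[4.9,21.3,-9.3],"turn":0,"grip":1.3},{"slide":[4.9,21.3,-9.3],"turn":0,"grip":1.3}]' 30; python3 h.py c50 .0088;python3 snap.py side 250 130 200 175 4 s5
```

```text
time: 15.75
eef_pos: [0.6468, -0.0497, 0.0773]
tcp_rot: [0.687, 0.727, -0.001, -0.001]
contact_force: [0.5, -0.2, -0.6]
opening: 0.178
finger_force: 29.4
t15.75 [ 0.6468 -0.0497  0.0773] slide cm [0.   0.21 6.85] turn -0.0 op 0.178 tilt [-0.0022  0.0002]
```

View pics/s5.png

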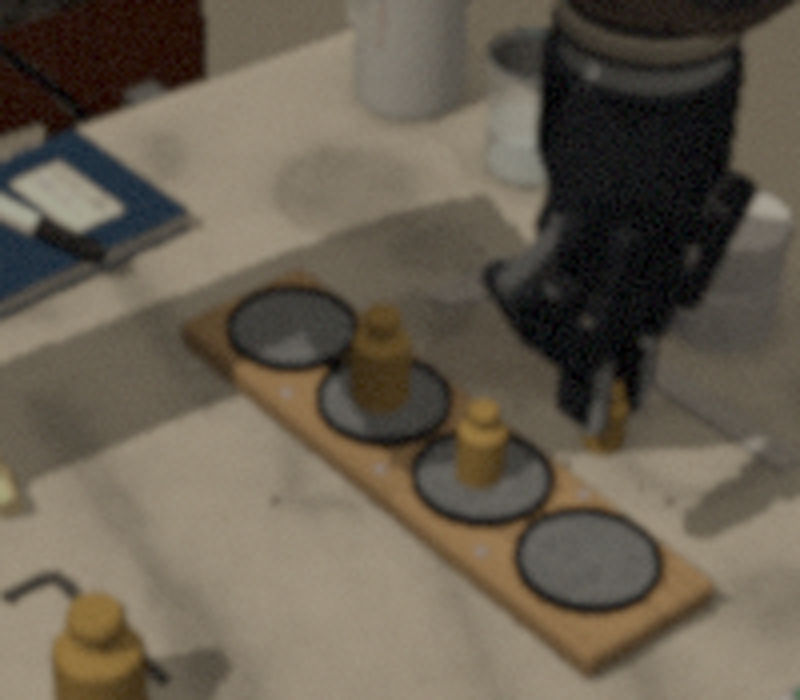

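The 50 g hangs upright above the cup at the balance end, and the 100 g is centred in its cup. Lowering.

```bash
python3 -m inch '[{"slide":[0,0.1,1.5],"turn":0,"grip":1.3},{"slide":[0,0.1,3],"turn":0,"grip":1.3},{"slide":[0,0.1,4.5],"turn":0,"grip":1.3},{"slide":[0,0.1,5.8],"turn":0,"grip":1.3},{"slide":[0,0.1,6.3],"turn":0,"grip":1.3},{"slide":[0,0.1,6.5],"turn":0,"grip":1.3},{"slide":[0,0.1,6.6],"turn":0,"grip":1.3},{"slide":[0,0.1,6.7],"turn":0,"grip":1.3},{"slide":[0,0.1,6.7],"turn":0,"grip":1.3}]'; python3 h.py c50 .0088
```

```text
time: 16.7
eef_pos: [0.6497, -0.0496, 0.0118]
tcp_rot: [0.687, 0.727, 0.0, 0.001]
contact_force: [-0.0, -0.5, -1.2]
opening: 0.185
finger_force: 29.4
t16.70 [ 0.6497 -0.0496  0.0118] slide cm [ 0.  -0.1  0.3] turn 0.0 op 0.185 tilt [ 0.0012 -0.0003]
```

```bash
python3 -m inch '[{"slide":[0,-0.1,0.1],"turn":0,"grip":1.3},{"slide":[0,-0.1,0.2],"turn":0,"grip":1.3},{"slide":[0,-0.1,0.3],"turn":0,"grip":1.3},{"slide":[0,-0.1,0.35],"turn":0,"grip":1.3},{"slide":[0,-0.1,0.35],"turn":0,"grip":1.3}]'; python3 h.py c50 .0088
```

```text
time: 17.2
eef_pos: [0.6483, -0.0496, 0.0085]
tcp_rot: [0.687, 0.727, -0.0, 0.0]
contact_force: [-2.8, -0.6, 4.8]
opening: 0.187
finger_force: 29.9
t17.20 [ 0.6483 -0.0496  0.0085] slide cm [-0.    0.04 -0.03] turn 0.0 op 0.187 tilt [-0.     -0.0001]
```

```bash
python3 -m inch '[{"slide":[0,0,0],"turn":0,"grip":3.2},{"slide":[0,0,0],"turn":0,"grip":3.2},{"slide":[0,0,0],"turn":0,"grip":3.2},{"slide":[0,0,-2],"turn":0,"grip":3.2},{"slide":[0,0,-5],"turn":0,"grip":3.2},{"slide":[0,0,-9],"turn":0,"grip":5},{"slide":[0.6,-2,-10],"turn":0,"grip":7},{"slide":[6.9,-21.1,-10],"turn":0,"grip":7},{"slide":[6.9,-21.1,-10],"turn":0,"grip":7},{"slide":[6.9,-21.1,-9],"turn":0,"grip":7},{"slide":[6.9,-21.1,-8],"turn":0,"grip":7},{"slide":[6.9,-21.1,-7],"turn":0,"grip":7},{"slide":[6.9,-21.1,-7],"turn":0,"grip":7},{"slide":[6.9,-21.1,-7],"turn":0,"grip":7}]'; python3 h.py w500 .004;python3 snap.py top 215 155 200 170 3.5 t2; python3 meas.py t2 200 100 50
```

```text
time: 18.6
eef_pos: [0.4353, 0.0071, 0.0786]
tcp_rot: [0.687, 0.727, 0.001, 0.001]
contact_force: [1.0, -0.1, 0.5]
opening: 0.82
finger_force: 0.0
t18.60 [0.4353 0.0071 0.0786] slide cm [ 0.02 -0.2   7.46] turn -0.0 op 0.82 tilt [ 0.0024 -0.0005]
200 body 112 rail x,y mm -5.2 2.0
200 knob 80 rail x,y mm -0.7 4.3
 blob (np.float64(293.0), np.float64(179.5)) 14 17 -1.6 3.7
100 body 78 rail x,y mm -4.0 2.3
100 knob 81 rail x,y mm -1.4 2.8
 blob (np.float64(331.5), np.float64(178.5)) 11 13 -1.0 1.6
50 body 49 rail x,y mm -2.9 0.3
50 knob 63 rail x,y mm -1.5 -0.9
 blob (np.float64(369.5), np.float64(178.0)) 9 10 -1.4 -0.5
```

View pics/t2.png

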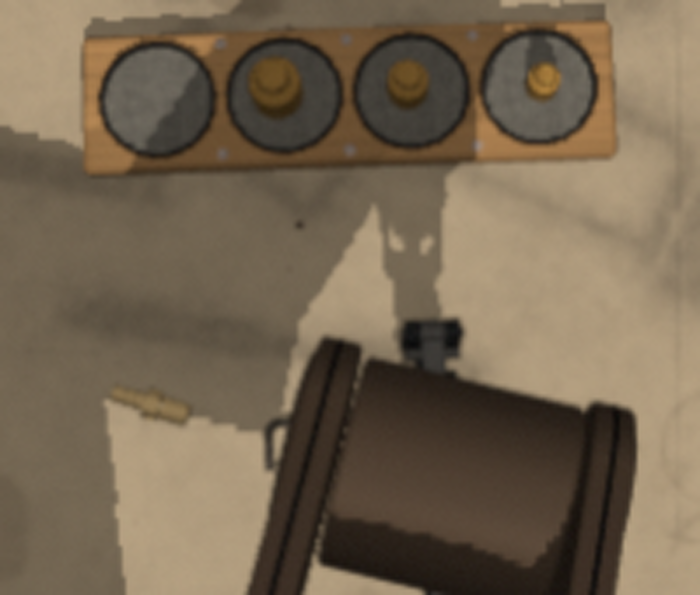

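All three weights stand upright within 5 mm of their cup centres. Now the 500 g.

```bash
python3 -m inch '[{"slide":[0,-0.1,2],"turn":0,"grip":7},{"slide":[0,-0.1,4],"turn":0,"grip":7},{"slide":[0,-0.1,6],"turn":0,"grip":7},{"slide":[0,-0.1,7],"turn":0,"grip":7},{"slide":[0,-0.1,7.4],"turn":0,"grip":7},{"slide":[0,-0.1,7.4],"turn":0,"grip":5},{"slide":[0,-0.1,7.4],"turn":0,"grip":3},{"slide":[0,-0.1,7.4],"turn":0,"grip":3},{"slide":[0,-0.1,7.4],"turn":0,"grip":3},{"slide":[0,-0.1,7.4],"turn":0,"grip":3},{"slide":[0,-0.1,7.4],"turn":0,"grip":3},{"slide":[0,-0.1,7.4],"turn":0,"grip":3},{"slide":[0,-0.1,7.4],"turn":0,"grip":3},{"slide":[0,-0.1,7.4],"turn":0,"grip":3}]' 60; python3 h.py c500 .08
```

```text
time: 20.05
eef_pos: [0.4333, 0.0072, 0.005]
tcp_rot: [0.687, 0.727, 0.0, 0.001]
contact_force: [-2.4, -1.4, 5.5]
opening: 0.422
finger_force: 59.8
t20.05 [0.4333 0.0072 0.005 ] slide cm [14.09 21.2  -7.49] turn 0.0 op 0.422 tilt [ 0.0011 -0.0006]
```

```bash
python3 -m inch '[{"slide":[0,0,-1],"turn":0,"grip":3},{"slide":[0,0,-3],"turn":0,"grip":3},{"slide":[0,0,-6],"turn":0,"grip":3},{"slide":[1,0.5,-9],"turn":0,"grip":3},{"slide":[4,2,-10],"turn":0,"grip":3},{"slide":[7,4,-10],"turn":0,"grip":3},{"slide":[10,6,-10],"turn":0,"grip":3},{"slide":[12.5,8.5,-10],"turn":0,"grip":3},{"slide":[14.1,11.5,-10],"turn":0,"grip":3},{"slide":[14.1,15,-10],"turn":0,"grip":3},{"slide":[14.1,18,-10],"turn":0,"grip":3},{"slide":[14.1,20.2,-10],"turn":0,"grip":3},{"slide":[14.1,21.2,-10],"turn":0,"grip":3},{"slide":[14.1,21.2,-10],"turn":0,"grip":3},{"slide":[14.1,21.2,-10],"turn":0,"grip":3}]' 70; python3 h.py c500 .028;python3 snap.py side 250 90 200 175 4 s6
```

```text
time: 21.55
eef_pos: [0.635, 0.1601, 0.1029]
tcp_rot: [0.687, 0.727, -0.001, -0.001]
contact_force: [-0.9, 0.4, -4.9]
opening: 0.422
finger_force: 71.0
t21.55 [0.635  0.1601 0.1029] slide cm [-0.03  0.22  7.49] turn 0.0 op 0.422 tilt [-0.0026 -0.0001]
```

View pics/s6.png

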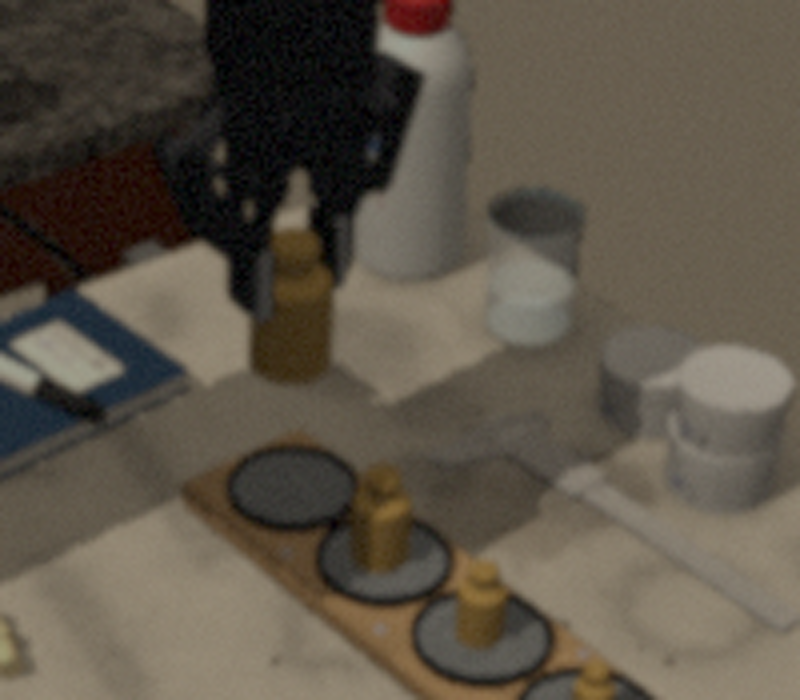

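The 500 g is held upright above its cup, which is the far one, and the others stand undisturbed. Lowering.

```bash
python3 -m inch '[{"slide":[0,0.1,1.5],"turn":0,"grip":3},{"slide":[0,0.1,3],"turn":0,"grip":3},{"slide":[0,0.1,4.5],"turn":0,"grip":3},{"slide":[0,0.1,6],"turn":0,"grip":3},{"slide":[0,0.1,6.8],"turn":0,"grip":3},{"slide":[0,0.1,7.1],"turn":0,"grip":3},{"slide":[0,0.1,7.2],"turn":0,"grip":3},{"slide":[0,0.1,7.3],"turn":0,"grip":3},{"slide":[0,0.1,7.3],"turn":0,"grip":3}]'; python3 h.py c500 .028
```

```text
time: 22.5
eef_pos: [0.6381, 0.1603, 0.0315]
tcp_rot: [0.687, 0.727, 0.001, 0.0]
contact_force: [0.3, -0.6, -4.8]
opening: 0.42
finger_force: 70.9
t22.50 [0.6381 0.1603 0.0315] slide cm [-0.03 -0.11  0.35] turn 0.0 op 0.42 tilt [0.0015 0.0001]
```

```bash
python3 -m inch '[{"slide":[0,-0.1,0.1],"turn":0,"grip":3},{"slide":[0,-0.1,0.2],"turn":0,"grip":3},{"slide":[0,-0.1,0.3],"turn":0,"grip":3},{"slide":[0,-0.1,0.35],"turn":0,"grip":3},{"slide":[0,-0.1,0.35],"turn":0,"grip":3}]'; python3 h.py c500 .028
```

```text
time: 23.0
eef_pos: [0.6366, 0.1601, 0.0279]
tcp_rot: [0.687, 0.727, 0.0, 0.0]
contact_force: [-2.3, 0.2, 1.1]
opening: 0.42
finger_force: 71.4
t23.00 [0.6366 0.1601 0.0279] slide cm [-0.03  0.04 -0.01] turn 0.0 op 0.42 tilt [ 0.0001 -0.    ]
```

Contact. Release, rise and back away.

```bash
python3 -m inch '[{"slide":[0,0,0],"turn":0,"grip":5.2},{"slide":[0,0,0],"turn":0,"grip":5.2},{"slide":[0,0,0],"turn":0,"grip":5.2},{"slide":[0,0,-1],"turn":0,"grip":5.2},{"slide":[0,0,-3],"turn":0,"grip":5.2},{"slide":[0,0,-7],"turn":0,"grip":5.2},{"slide":[0,0,-12],"turn":0,"grip":5.2},{"slide":[0,-18,-14],"turn":0,"grip":5.2},{"slide":[0,-18,-14],"turn":0,"grip":5.2},{"slide":[0,-18,-14],"turn":0,"grip":5.2},{"slide":[0,-18,-14],"turn":0,"grip":5.2},{"slide":[0,-18,-14],"turn":0,"grip":5.2},{"slide":[0,-18,-14],"turn":0,"grip":5.2},{"slide":[0,-18,-14],"turn":0,"grip":5.2}]'; python3 snap.py top 215 155 200 170 3.5 t3; python3 meas.py t3 500 200 100 50
```

```text
time: 24.4
eef_pos: [0.458, 0.1501, 0.168]
tcp_rot: [0.687, 0.727, 0.001, 0.001]
contact_force: [0.6, -0.4, -0.6]
opening: 0.604
finger_force: 0.0
500 body 205 rail x,y mm -8.1 -4.6
500 knob 155 rail x,y mm -1.8 -1.3
 blob (np.float64(258.0), np.float64(180.5)) 22 23 -3.3 -2.2
200 body 123 rail x,y mm -4.9 2.4
200 knob 76 rail x,y mm -0.3 4.2
 blob (np.float64(293.0), np.float64(179.5)) 14 17 -1.6 3.7
100 body 76 rail x,y mm -3.8 2.2
100 knob 75 rail x,y mm -1.3 4.0
 blob (np.float64(331.5), np.float64(178.5)) 11 13 -1.0 1.6
50 body 49 rail x,y mm -3.0 0.4
50 knob 67 rail x,y mm -1.3 -0.5
 blob (np.float64(369.5), np.float64(178.0)) 9 10 -1.4 -0.5
```

View pics/t3.png

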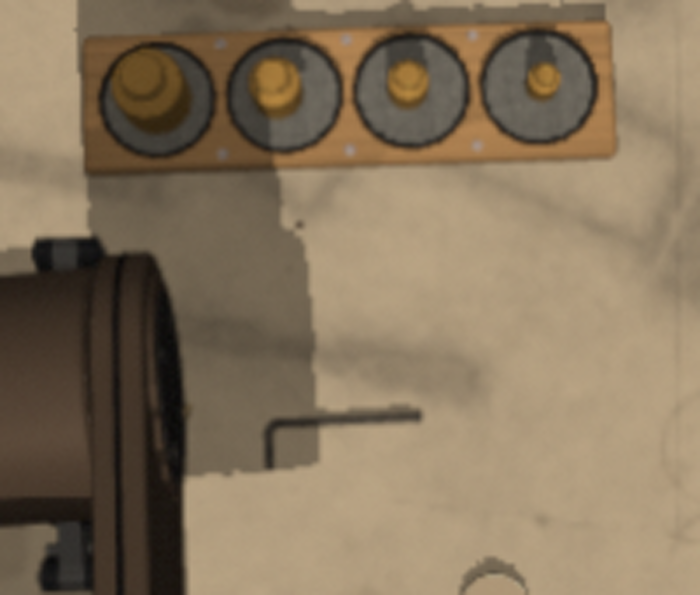

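All four weights stand upright in order and centred (knobs within about 5 mm, and the body readings are skewed only by seeing the near side). The arm is clear.

```bash
python3 -c "
from plant import ctrl
print(ctrl.sign_off())"
```

```text
the job is handed in; nothing more can be done
None
```

I set all four weights upright in their cups, 50, 100, 200 and 500 g going away from the balance, each about 5 mm or less from its cup's centre, and handed the job in at about 24 s of the 90 s allowed; no verdict came back.

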